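Press home the push rivets of a battery module cover, crosswise

TASK

Fasten the white insulating cover of the battery module by pressing in the orange centre pins of its four push rivets, crosswise so that the cover stays flat: first the pin beside the red terminal, then the one diagonally opposite it, then the pin beside the black terminal, and last the one diagonally opposite that. Press each one with the fingertips, gently, until it is fully home before going on to the next, then draw back. Do not lift or shift the cover, and leave the tools and other things around it where they are.

Things in the scene. Friction and masses are not known exactly. Their poses are not given: they have to be found in the camera images.
- module: Battery module, 204 x 120 x 54 mm, fixed to the bench at any yaw: six blue cells between aluminium end plates under a grey top frame. Origin on the bench under the middle of the cover (the module reaches 84 mm behind it, 120 mm ahead, 60 mm to either side); x along its length towards the end with the two terminals, y across it, z up.
- red_terminal (a point): Top of the bolt of the red terminal, a low red block 34 mm square on the module at its +x end; 59 mm above the bench, lower than a pin that is home.
- black_terminal (a point): The same for the black terminal, 74 mm across from the red one at the same end; also 59 mm above the bench. (Overhead, for the arm: a fixed gantry crossbar spans the bench from left to right at x = 0.58 m, its lower edge 0.55 m above the bench, and the gantry's welding head hangs behind it; keep the arm in front of and below them.)
- cover: White insulating cover, a loose 148 x 106 x 6 mm plate (0.18 kg) lying flat on the module in a shallow rim with 2 mm play; top face 56 mm above the bench, 2 mm above the rim, ribs 1.3 mm more. Near its corners sit four black rivet bodies (discs 23 mm across, tops 58.5 mm above the bench). Origin at the centre of its underside, 50 mm above the bench, above the module's origin.
- pin_red_top (a point): Top of the orange centre pin (head 13 mm across, 4.5 mm thick, flat top 9 mm across) of the push rivet beside the red terminal (+52, +37 mm in the module's x, y). Its top stands 68 to 70 mm above the bench at the start and 60 mm when the pin is home, 1.5 mm above its black rivet body.
- pin_red (a joint): How far that pin is pressed down (m): starts at 0 to 0.002, home against its stop at 0.010. It slides against a friction of about 5 N (plus 15 N per m/s) and stays where it is left; it cannot be pulled out.
- pin_red_far_top (a point): Top of the orange centre pin (head 13 mm across, 4.5 mm thick, flat top 9 mm across) of the push rivet diagonally opposite the first, far from the terminals (-52, -37 mm in the module's x, y). Its top stands 68 to 70 mm above the bench at the start and 60 mm when the pin is home, 1.5 mm above its black rivet body.
- pin_red_far (a joint): How far that pin is pressed down (m): starts at 0 to 0.002, home against its stop at 0.010. It slides against a friction of about 5 N (plus 15 N per m/s) and stays where it is left; it cannot be pulled out.
- pin_black_top (a point): Top of the orange centre pin (head 13 mm across, 4.5 mm thick, flat top 9 mm across) of the push rivet beside the black terminal (+52, -37 mm in the module's x, y). Its top stands 68 to 70 mm above the bench at the start and 60 mm when the pin is home, 1.5 mm above its black rivet body.
- pin_black (a joint): How far that pin is pressed down (m): starts at 0 to 0.002, home against its stop at 0.010. It slides against a friction of about 5 N (plus 15 N per m/s) and stays where it is left; it cannot be pulled out.
- pin_black_far_top (a point): Top of the orange centre pin (head 13 mm across, 4.5 mm thick, flat top 9 mm across) of the push rivet diagonally opposite the third, far from the terminals (-52, +37 mm in the module's x, y). Its top stands 68 to 70 mm above the bench at the start and 60 mm when the pin is home, 1.5 mm above its black rivet body.
- pin_black_far (a joint): How far that pin is pressed down (m): starts at 0 to 0.002, home against its stop at 0.010. It slides against a friction of about 5 N (plus 15 N per m/s) and stays where it is left; it cannot be pulled out.
- pliers: Needle-nose pliers with red grips, 153 x 50 x 13 mm, lying beside the module on its -y side. Loose, not part of the job. Origin at the centre of its underside.
- marker: Black marker pen, 128 x 15 x 15 mm, lying beside the module on its +y side. Loose, not part of the job. Origin at the centre of its underside.
- fuse_box: Small yellow and white carton, 58 x 75 x 30 mm, to the left of the work. Loose, not part of the job. Origin at the centre of its underside.
- tape_roll: Roll of cream masking tape, 96 mm across, 24 mm high, beyond the work. Loose, not part of the job. Origin at the centre of its underside.
Mind the look-alikes: they are no part of the job. What is shaped like the cover but pink is not meant.

How it is judged:
On the way, in this order (a step that is already met when the one before it is completed fails the run):
1. the pin beside the red terminal is home (pressed at least 8.3 mm of its 10 mm), the later ones not yet (less than 5 mm) (value of joint pin_red above 0.0083 m and value of joint each of pin_red_far, pin_black, pin_black_far below 0.005 m), for 0.1 s.
2. the pin diagonally opposite the first, far from the terminals is home (pressed at least 8.3 mm of its 10 mm), the later ones not yet (less than 5 mm) (value of joint each of pin_red, pin_red_far above 0.0083 m and value of joint each of pin_black, pin_black_far below 0.005 m), for 0.1 s.
3. the pin beside the black terminal is home (pressed at least 8.3 mm of its 10 mm), the later ones not yet (less than 5 mm) (value of joint each of pin_red, pin_red_far, pin_black above 0.0083 m and value of joint pin_black_far below 0.005 m), for 0.1 s.
4. the pin diagonally opposite the third, far from the terminals is home (pressed at least 8.3 mm of its 10 mm) (value of joint each of pin_red, pin_red_far, pin_black, pin_black_far above 0.0083 m), for 0.1 s.
At the end, for the whole second after the job is handed in: All four pins are home (pressed at least 8.3 mm of their 10 mm) and the cover lies flat in its seat (tilted under 0.02 rad, within 6 mm of where it was, its top no more than 2 mm above its seated height) (all of step 4 and angle between the z axis of module and the z axis of cover, either way round below 0.02 rad and distance of cover from where it was at the start of the episode below 0.006 m and z of cover in the frame of module below 0.052 m); the robot touches nothing.
It fails at once if the cover is lifted, tipped or pulled out of its seat (its middle moves more than 8 mm or it tilts more than 0.06 rad) (distance of cover from where it was at the start of the episode above 0.008 m or angle between the z axis of module and the z axis of cover, either way round above 0.06 rad).
It fails at once if the cover or a pin is pressed with the gripper's body or the arm instead of the fingers (contact force between the arm and cover above 2 N).
It fails at once if a pin or the cover is pressed with more than 40 N, or the module itself is (contact force between the fingers and cover above 40 N or contact force between the fingers and module above 40 N).
It fails at once if a tool or other thing nearby is moved more than 15 mm (distance of any of pliers, marker, fuse_box, tape_roll from where it was at the start of the episode above 0.015 m).
It also fails if it takes over 45 s, if anything falls off the work surface, if the arm or the gripper's body presses on something with over 40 N, if the wrist force passes 120 N, or if a joint passes its speed limit or range.

ROBOT

A 6-joint arm with a two-finger parallel gripper is mounted at the origin on a cart in front of the work surface, level with it; the furniture and walls round the work are solid. World frame = base frame: x ahead of the robot, y to its left, z up, the work surface at z = 0. Lengths are in m, angles in rad, forces in N, time in s.
With the tool pointing down it reaches from about 0.325 to 0.775 m from the base axis. Payload 5.5 kg.
Tool frame: the origin (TCP) lies at the very end of the fingers, on their centre line; the grasp point (between the pads) lies 19 mm behind it; x points along the fingers, z is the direction in which the jaws open and shut, and the axes are right-handed (so a half turn about x gives the same grasp; the last joint's range is limited). The gripper opens to 88 mm and grips with 3 to 60 N. Pads are 20 mm wide; open, the fingers measure 115 mm over their backs; the gripper's body (75 mm by 178 mm) begins 61 mm behind the grasp point.
Start: joints at [-1.352, 0.091, 1.231, -0, 1.82, -0.057], TCP at [0.163, -0.577, 0.223] pointing down, gripper open.
Joint ranges: [-2.87, 2.87], [-0.86, 2.18], [0.17, 2.46], [-1.51, 4.65], [0.06, 2.69], [-2.65, 2.65]. Speed limits (rad/s): [2.57, 2.57, 3.01, 3.14, 3.14, 3.14].

INTERFACE

Orientations are given as a unit quaternion [x, y, z, w].
In Python, from cell import arm gives the robot as it stands. The module is installed in compiled form; this text tells all that it offers.
- The arm moves only by the shell command python3 -m pendant 'ROWS' [FORCE]. ROWS is JSON, a list of rows, each an object of numbers: "x", "y", "z": the shift along the world's x, y, z in mm; "wx", "wy", "wz": the turn, a rotation vector about the world's x, y, z in degrees; "fingers": the finger opening in mm, from 0 to 87.8. In form: [{"x": .., "y": .., "z": .., "wx": .., "wy": .., "wz": .., "fingers": ..}, ...]. A call has 1 to 12 rows; each row shifts and turns the commanded pose from where the row before left it; what a row does not reach is not made up. A row lasts 1/10 s, in which the tool goes at most 50 mm and 8.59 degrees, less where a joint would pass 70% of its speed; a pose out of reach is approached as far as the arm can. A call with a gripper value outside its range is refused whole. The fingers move at their own pace and stop on an object; FORCE is the grip in N (left out, the last holds). Time passes only in rows, so rows that do not move let the fingers close. It gives the time, the measured TCP pose, the force and the opening at its end, in the units of the state.
- arm.observe(): the state, without advancing time (a new reading comes with each control period).
- arm.grab_frame(name): name is "scene" or "side" or "wrist"; returns a dict with "pixels" (420x560x3 uint8, blue, green, red), "z_map" (420x560 float32, m along the optical axis (not along the pixel's ray), 0 where there is no reading), "mtx" (3x3 intrinsics, pixels), "dist_coeffs" ([k1, k2, p1, p2, k3] as OpenCV has them; the pictures are not rectified), "eye" and "orientation" of the camera in the world. Camera axes: x right, y down, z forward; pixel columns grow to the right and rows downward; lengths in m; the calibration is good to about 2 mm. A picture is of the moment at which its call begins.
- arm.sign_off(): hands the job in, once; it reports no verdict.
The state is a dict: "time_s": time; "joints": joint angles; "joint_velocities": joint speeds; "joint_torque": joint torques, N m; "position": TCP position; "tcp_rot": TCP orientation; "wrist_force": force on the tool from outside, world axes, zero at the start; "torque": the same for the moment, N m; "width": opening from 0.0 (shut) to 1.0 (fully open).
Only numpy, scipy, OpenCV 4.12 (cv2) and the standard library are available. Lean on these libraries where they do the work, as an engineer would, in place of code of your own. Each camera call takes 0.05 s, during which the arm holds its last target.

## Working session

There is one attempt and no reset: what is moved stays moved. The work goes in short steps, Python scripts to look and compute and a shell command to move; the robot and the scene stay as the last step left them, time stands still between calls to the robot, and variables do not carry over. Pictures are saved under pics/ and viewed, and the job is handed in when it is done.

```bash
mkdir -p pics; cat > h.py <<'E'
from cell import arm
import cv2, numpy as np, pickle
from scipy.spatial.transform import Rotation as R
def grab(n,tag):
    f=arm.grab_frame(n); cv2.imwrite(f'pics/{tag}.png',f['pixels']); pickle.dump(f,open(f'{tag}.pkl','wb')); return f
def pix2w(f,u,v,z=None):
    p=cv2.undistortPoints(np.array([[[u,v]]],float),np.array(f['mtx']),np.array(f['dist_coeffs']))[0,0]
    o=np.array(f['orientation']); M=o if o.shape==(3,3) else R.from_quat(o).as_matrix()
    e=np.array(f['eye']); d=M@np.array([p[0],p[1],1])
    if z is None: return e+d*f['z_map'][int(round(v)),int(round(u))]
    return e+d*(z-e[2])/d[2]
E
python3 - <<'E'
from h import *
for n in ['scene','side','wrist']:
    f=grab(n,n+'0'); print(n,f['eye'],f['orientation'])
print(arm.observe())
E
```

```text
scene [0.26675105 0.54901347 0.85146553] [-0.1957556   0.90655284 -0.36676582  0.07296939]
side [0.32588103 0.65768593 0.67872151] [-0.14830459  0.87627732 -0.45364318  0.06596727]
wrist [ 0.23267914 -0.55675614  0.38386006] [ 0.79026847 -0.59827143 -0.08060367  0.10511941]
{'time_s': 0.15, 'joints': array([-1.35172035e+00,  9.16895338e-02,  1.23162888e+00,  1.70337631e-05,
        1.81980791e+00, -5.67034595e-02]), 'joint_velocities': array([ 0.00179093, -0.00163017, -0.00324524, -0.0001661 ,  0.00076537,
        0.0008999 ]), 'joint_torque': array([ 2.66457602e-03, -4.47045064e+01, -4.06907344e+01,  7.00802123e-02,
        2.75061687e-02, -1.21175567e-04]), 'position': array([ 0.16332903, -0.5770983 ,  0.22175339]), 'tcp_rot': array([ 0.42688175,  0.56439091, -0.42617073,  0.56357198]), 'wrist_force': array([-1.02010396,  0.5964318 ,  0.13919029]), 'torque': array([-0.05598257,  0.04013865,  0.00666871]), 'width': 1.0038744611019539}
```

View pics/scene0.png

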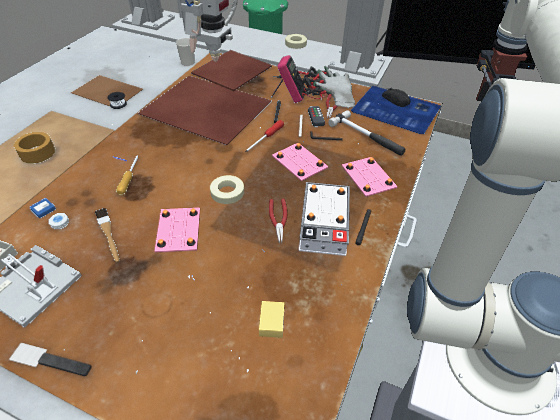

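View pics/side0.png

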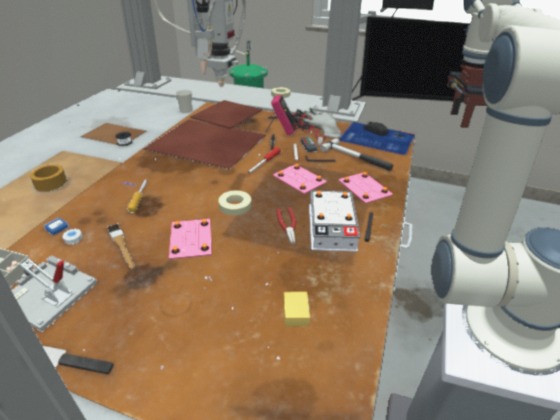

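View pics/wrist0.png

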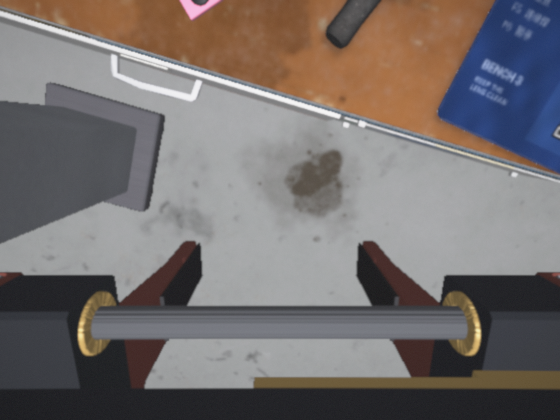

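The scene camera shows the module at about (325,220). The terminals face the camera: red at (341,236), black at (309,232). I'll enlarge that area.

```bash
python3 - <<'E'
from h import *
im=cv2.imread('pics/scene0.png')[170:260,250:390]; a=cv2.resize(im,None,fx=5.5,fy=5.5,interpolation=cv2.INTER_CUBIC)
cv2.imwrite('pics/c1.png',a)
f=pickle.load(open('scene0.pkl','rb'))
hsv=cv2.cvtColor(f['pixels'],cv2.COLOR_BGR2HSV)
m=cv2.inRange(hsv,(5,170,150),(22,255,255)); m[:,:290]=0;m[:175]=0;m[235:]=0;m[:,358:]=0
n,_,s,c=cv2.connectedComponentsWithStats(m)
for i in range(1,n):
    if s[i,4]>3: print(c[i],s[i,4],pix2w(f,*c[i],z=.067),pix2w(f,*c[i]))
for q in [(341,233),(309,230)]: print(pix2w(f,*q))
E
```

```text
[312.75 187.25] 4 [ 0.51807701 -0.267167    0.067     ] [ 0.51621726 -0.26112749  0.07280483]
[340.75 190.5 ] 4 [ 0.44548206 -0.28666234  0.067     ] [ 0.44540249 -0.28629028  0.06734926]
[310.66666667 215.16666667] 6 [ 0.48597186 -0.16803529  0.067     ] [ 0.484808   -0.16422843  0.07116479]
[339.83333333 218.33333333] 6 [ 0.41550139 -0.18843801  0.067     ] [ 0.41428103 -0.18238789  0.07343583]
[ 0.39822987 -0.14696157  0.06260298]
[ 0.47303179 -0.12389329  0.06203212]
```

View pics/c1.png

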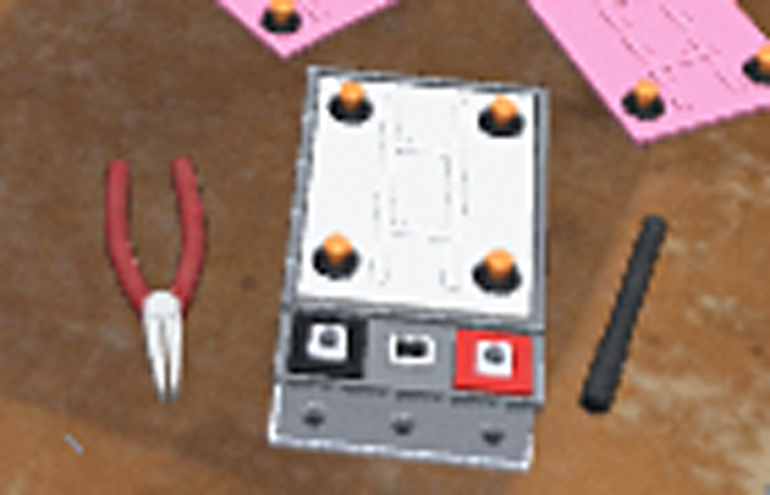

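Pin positions fit the nominal 104 × 74 mm spacing: red (0.416,-0.188), red_far (0.518,-0.267), black (0.486,-0.168), black_far (0.445,-0.287). Next I'll move closer with the fingers shut, so the wrist camera can check them.

```bash
python3 -m pendant '[{"x":20,"y":30,"fingers":0},{"x":22,"y":31},{"x":22,"y":31},{"x":22,"y":31},{"x":22,"y":31},{"x":22,"y":31},{"x":22,"y":31},{"x":22,"y":31},{"x":22,"y":31},{"x":22,"y":31},{"x":17,"y":26},{}]' 10; python3 - <<'E'
from h import *
f=grab('wrist','w1'); print(f['eye'])
s=arm.observe(); print(s['position'],s['wrist_force'],s['width'],R.from_quat(s['tcp_rot']).as_matrix().round(3))
E
```

```text
[ 0.23267968 -0.55675837  0.38399903]
[ 0.16336182 -0.57716135  0.22192308] [-0.14491976 -0.00355639 -0.49605983] 1.0040673022936426 [[-0.     0.962  0.272]
 [ 0.001  0.272 -0.962]
 [-1.     0.    -0.001]]invalid input at $[0]: expected keys x, y, z, wx, wy, wz, fingers
```

View pics/w1.png

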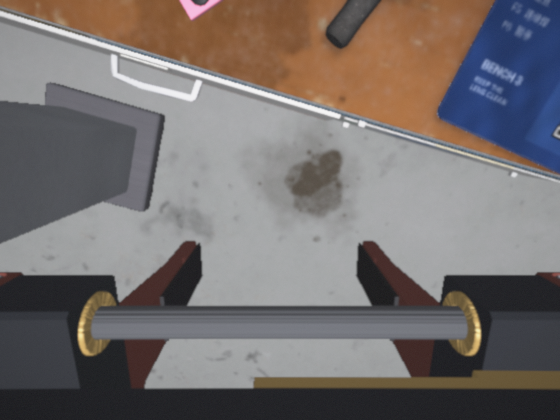

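The call was refused because every row needs all the keys, so the picture hasn't changed.

```bash
python3 -m pendant '[{"x":20,"y":30,"z":0,"wx":0,"wy":0,"wz":0,"fingers":0},{"x":22,"y":31,"z":0,"wx":0,"wy":0,"wz":0,"fingers":0},{"x":22,"y":31,"z":0,"wx":0,"wy":0,"wz":0,"fingers":0},{"x":22,"y":31,"z":0,"wx":0,"wy":0,"wz":0,"fingers":0},{"x":22,"y":31,"z":0,"wx":0,"wy":0,"wz":0,"fingers":0},{"x":22,"y":31,"z":0,"wx":0,"wy":0,"wz":0,"fingers":0},{"x":22,"y":31,"z":0,"wx":0,"wy":0,"wz":0,"fingers":0},{"x":22,"y":31,"z":0,"wx":0,"wy":0,"wz":0,"fingers":0},{"x":22,"y":31,"z":0,"wx":0,"wy":0,"wz":0,"fingers":0},{"x":22,"y":31,"z":0,"wx":0,"wy":0,"wz":0,"fingers":0},{"x":17,"y":26,"z":0,"wx":0,"wy":0,"wz":0,"fingers":0},{"x":0,"y":0,"z":0,"wx":0,"wy":0,"wz":0,"fingers":0}]' 10; python3 - <<'E'
from h import *
f=grab('wrist','w2'); print(f['eye'])
s=arm.observe(); print(s['position'],s['wrist_force'],s['width'],R.from_quat(s['tcp_rot']).as_matrix().round(3))
E
```

```text
time_s: 1.4
position: [0.3999, -0.2396, 0.2226]
tcp_rot: [0.426, 0.565, -0.425, 0.565]
wrist_force: [-0.2, -1.1, -0.8]
width: 0.003
[ 0.46895711 -0.21886319  0.38489193]
[ 0.39899495 -0.24110011  0.22256297] [0.00869878 0.62995353 1.23392354] 0.0063795650075942475 [[-0.     0.961  0.276]
 [ 0.     0.276 -0.961]
 [-1.    -0.    -0.   ]]
```

View pics/w2.png

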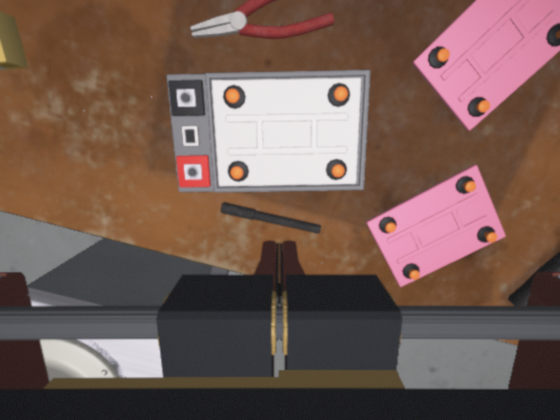

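The wrist view shows the module squarely, with its length along the gripper's opening axis. Red pin ~(238,172), black (234,96), red_far (341,94), black_far (338,170). I'll measure the centroids next.

```bash
python3 - <<'E'
from h import *
f=pickle.load(open('w2.pkl','rb'))
hsv=cv2.cvtColor(f['pixels'],cv2.COLOR_BGR2HSV)
m=cv2.inRange(hsv,(5,150,120),(25,255,255)); k=np.zeros_like(m);k[80:185,215:360]=255;m&=k
n,_,s,c=cv2.connectedComponentsWithStats(m)
P=[]
for i in range(1,n):
    if s[i,4]>20:
        P.append(pix2w(f,*c[i],z=.068)); print(c[i].round(1),s[i,4],P[-1].round(4),pix2w(f,*c[i]).round(4))
P=np.array(P); print(P.mean(0)); print(np.linalg.norm(P[:,None]-P[None],axis=2).round(4))
for q in [(192,172),(186,98)]: print(pix2w(f,*q))
im=f['pixels'][60:200,160:380]; cv2.imwrite('pics/c2.png',cv2.resize(im,None,fx=3.6,fy=3.6,interpolation=cv2.INTER_CUBIC))
E
```

```text
[340.7  93.2] 152 [ 0.5162 -0.2668  0.068 ] [ 0.516  -0.2665  0.07  ]
[232.   95.4] 150 [ 0.4857 -0.1669  0.068 ] [ 0.4856 -0.1672  0.0694]
[337.9 170.4] 125 [ 0.4454 -0.2882  0.068 ] [ 0.4456 -0.2877  0.0701]
[236.2 172.4] 125 [ 0.4148 -0.1886  0.068 ] [ 0.4153 -0.1889  0.0711]
[ 0.46552156 -0.22764659  0.068     ]
[[0.     0.1044 0.074  0.1281]
 [0.1044 0.     0.1278 0.0741]
 [0.074  0.1278 0.     0.1042]
 [0.1281 0.0741 0.1042 0.    ]]
[ 0.40085604 -0.14303286  0.05939591]
[ 0.47112886 -0.12254232  0.0598411 ]
```

View pics/c2.png

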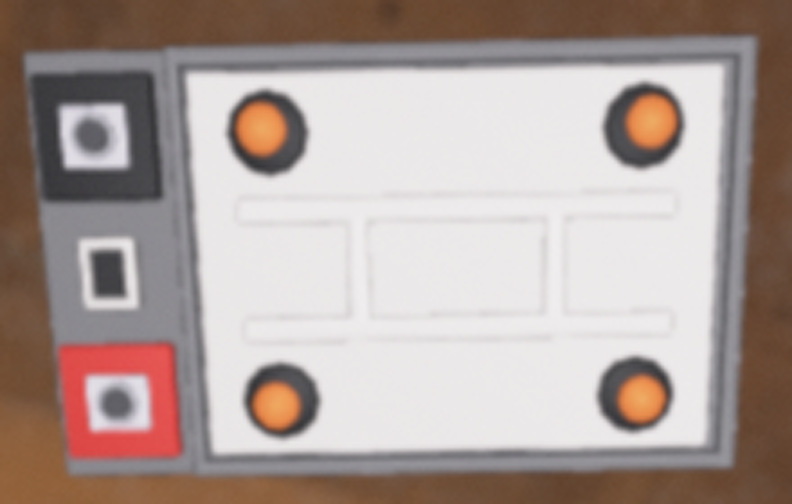

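The four wrist measurements match the nominal spacing to 0.4 mm and agree with the scene camera. Now moving above the red pin.

```bash
python3 -m pendant '[{"x":4,"y":13,"z":-20,"wx":0,"wy":0,"wz":0,"fingers":0},{"x":4,"y":13,"z":-30,"wx":0,"wy":0,"wz":0,"fingers":0},{"x":4,"y":13,"z":-30,"wx":0,"wy":0,"wz":0,"fingers":0},{"x":4,"y":13.5,"z":-30,"wx":0,"wy":0,"wz":0,"fingers":0},{"x":0,"y":0,"z":-20,"wx":0,"wy":0,"wz":0,"fingers":0},{"x":0,"y":0,"z":-6,"wx":0,"wy":0,"wz":0,"fingers":0},{"x":0,"y":0,"z":0,"wx":0,"wy":0,"wz":0,"fingers":0}]'; python3 - <<'E'
from h import *
f=grab('wrist','w3'); s=arm.observe(); print(s['position'],s['wrist_force'])
im=f['pixels'][60:340,120:440]; cv2.imwrite('pics/w3c.png',cv2.resize(im,None,fx=2.1,fy=2.1,interpolation=cv2.INTER_CUBIC))
E
```

```text
time_s: 2.15
position: [0.4136, -0.1904, 0.086]
tcp_rot: [0.427, 0.564, -0.427, 0.563]
wrist_force: [-0.1, -0.4, 0.5]
width: 0.001
[ 0.41424763 -0.19070489  0.08723846] [0.2337101  0.04724638 0.50358739]
```

View pics/w3c.png

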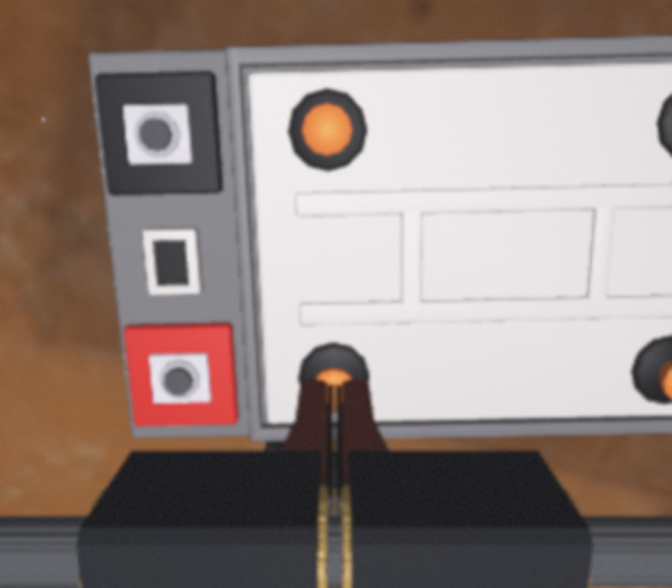

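The tip is centred on the red pin, which shows ~12 px in front of the finger edge, as the geometry predicts. Now pressing gently.

```bash
python3 -m pendant '[{"x":0.5,"y":1,"z":-8,"wx":0,"wy":0,"wz":0,"fingers":0},{"x":0,"y":0,"z":-6,"wx":0,"wy":0,"wz":0,"fingers":0},{"x":0,"y":0,"z":-2,"wx":0,"wy":0,"wz":0,"fingers":0},{"x":0,"y":0,"z":-2,"wx":0,"wy":0,"wz":0,"fingers":0},{"x":0,"y":0,"z":-2,"wx":0,"wy":0,"wz":0,"fingers":0},{"x":0,"y":0,"z":-2,"wx":0,"wy":0,"wz":0,"fingers":0},{"x":0,"y":0,"z":-2,"wx":0,"wy":0,"wz":0,"fingers":0},{"x":0,"y":0,"z":0,"wx":0,"wy":0,"wz":0,"fingers":0}]'; python3 -m pendant '[{"x":0,"y":0,"z":-0.5,"wx":0,"wy":0,"wz":0,"fingers":0},{"x":0,"y":0,"z":0,"wx":0,"wy":0,"wz":0,"fingers":0}]'
```

```text
time_s: 3.0
position: [0.4149, -0.1889, 0.0631]
tcp_rot: [0.426, 0.564, -0.427, 0.564]
wrist_force: [-3.1, 0.8, 3.2]
width: 0.002
time_s: 3.2
position: [0.4149, -0.1889, 0.0625]
tcp_rot: [0.426, 0.564, -0.427, 0.564]
wrist_force: [-3.1, 0.4, 4.3]
width: 0.004
```

```bash
python3 -m pendant '[{"x":0,"y":0,"z":-1,"wx":0,"wy":0,"wz":0,"fingers":0},{"x":0,"y":0,"z":-0.5,"wx":0,"wy":0,"wz":0,"fingers":0}]'; python3 -m pendant '[{"x":0,"y":0,"z":-0.5,"wx":0,"wy":0,"wz":0,"fingers":0},{"x":0,"y":0,"z":0,"wx":0,"wy":0,"wz":0,"fingers":0}]';python3 -m pendant '[{"x":0,"y":0,"z":-0.5,"wx":0,"wy":0,"wz":0,"fingers":0},{"x":0,"y":0,"z":0,"wx":0,"wy":0,"wz":0,"fingers":0}]'
```

```text
time_s: 3.4
position: [0.4149, -0.1889, 0.0609]
tcp_rot: [0.426, 0.564, -0.427, 0.564]
wrist_force: [-3.5, -0.1, 5.6]
width: 0.005
time_s: 3.6
position: [0.4149, -0.1889, 0.0602]
tcp_rot: [0.426, 0.564, -0.427, 0.564]
wrist_force: [-2.2, 1.1, 5.1]
width: 0.005
time_s: 3.8
position: [0.4149, -0.1889, 0.06]
tcp_rot: [0.426, 0.564, -0.427, 0.564]
wrist_force: [-3.6, 1.1, 7.2]
width: 0.005
```

```bash
python3 -m pendant '[{"x":0,"y":0,"z":-0.4,"wx":0,"wy":0,"wz":0,"fingers":0},{"x":0,"y":0,"z":0,"wx":0,"wy":0,"wz":0,"fingers":0}]';python3 -m pendant '[{"x":0,"y":0,"z":-0.4,"wx":0,"wy":0,"wz":0,"fingers":0},{"x":0,"y":0,"z":0,"wx":0,"wy":0,"wz":0,"fingers":0}]'
```

```text
time_s: 4.0
position: [0.415, -0.1889, 0.0599]
tcp_rot: [0.427, 0.564, -0.427, 0.564]
wrist_force: [-4.1, 0.7, 7.9]
width: 0.004
time_s: 4.2
position: [0.415, -0.1889, 0.0599]
tcp_rot: [0.427, 0.564, -0.427, 0.564]
wrist_force: [-4.5, 1.1, 9.7]
width: 0.005
```

The tip stalls at z=0.0599 while the force rises, so the red pin is home. I'll rise, check by camera, then move to the diagonal pin.

```bash
python3 -m pendant '[{"x":0,"y":0,"z":5,"wx":0,"wy":0,"wz":0,"fingers":0},{"x":0,"y":0,"z":15,"wx":0,"wy":0,"wz":0,"fingers":0},{"x":0,"y":0,"z":20,"wx":0,"wy":0,"wz":0,"fingers":0},{"x":20,"y":-15,"z":0,"wx":0,"wy":0,"wz":0,"fingers":0},{"x":27,"y":-21,"z":0,"wx":0,"wy":0,"wz":0,"fingers":0},{"x":27,"y":-21,"z":0,"wx":0,"wy":0,"wz":0,"fingers":0},{"x":20,"y":-16,"z":0,"wx":0,"wy":0,"wz":0,"fingers":0},{"x":7.5,"y":-5,"z":0,"wx":0,"wy":0,"wz":0,"fingers":0},{"x":0,"y":0,"z":-8,"wx":0,"wy":0,"wz":0,"fingers":0},{"x":0,"y":0,"z":0,"wx":0,"wy":0,"wz":0,"fingers":0}]'; python3 - <<'E'
from h import *
f=grab('wrist','w4'); s=arm.observe(); print(s['position'],s['wrist_force'])
im=f['pixels'][60:340,60:440]; cv2.imwrite('pics/w4c.png',cv2.resize(im,None,fx=2,fy=2,interpolation=cv2.INTER_CUBIC))
f=grab('scene','s4')
cv2.imwrite('pics/s4c.png',cv2.resize(f['pixels'][150:260,250:390],None,fx=5,fy=5,interpolation=cv2.INTER_CUBIC))
E
```

```text
time_s: 5.2
position: [0.5154, -0.266, 0.0893]
tcp_rot: [0.426, 0.565, -0.427, 0.563]
wrist_force: [0.5, -0.0, -0.5]
width: 0.006
[ 0.51534822 -0.26591209  0.08986948] [-0.46157241  0.09176215  0.55484403]
```

View pics/w4c.png

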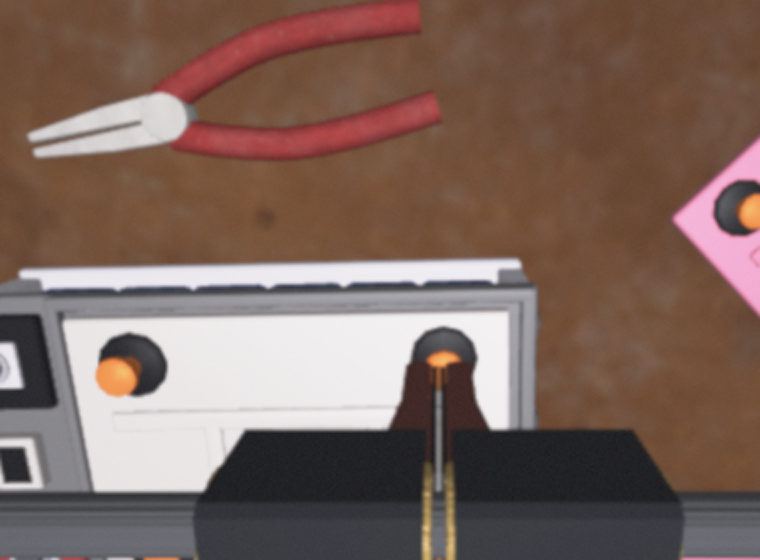

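View pics/s4c.png

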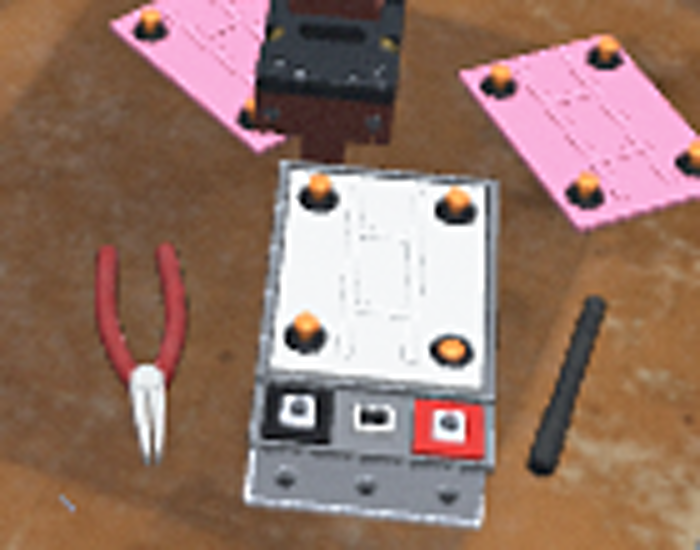

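The scene view shows the red pin (452,350 in the crop) is down and the other three are still standing. The tip is ~2 mm short along the module's length, so I'll correct that and press red_far.

```bash
python3 -m pendant '[{"x":1,"y":-1.5,"z":-8,"wx":0,"wy":0,"wz":0,"fingers":0},{"x":0,"y":0,"z":-8,"wx":0,"wy":0,"wz":0,"fingers":0},{"x":0,"y":0,"z":-2,"wx":0,"wy":0,"wz":0,"fingers":0},{"x":0,"y":0,"z":-2,"wx":0,"wy":0,"wz":0,"fingers":0},{"x":0,"y":0,"z":-2,"wx":0,"wy":0,"wz":0,"fingers":0},{"x":0,"y":0,"z":-2,"wx":0,"wy":0,"wz":0,"fingers":0},{"x":0,"y":0,"z":-2,"wx":0,"wy":0,"wz":0,"fingers":0},{"x":0,"y":0,"z":0,"wx":0,"wy":0,"wz":0,"fingers":0}]'; python3 -m pendant '[{"x":0,"y":0,"z":-0.5,"wx":0,"wy":0,"wz":0,"fingers":0},{"x":0,"y":0,"z":0,"wx":0,"wy":0,"wz":0,"fingers":0}]'
```

```text
time_s: 6.1
position: [0.5173, -0.2683, 0.0654]
tcp_rot: [0.427, 0.564, -0.427, 0.564]
wrist_force: [-2.2, 1.1, 3.7]
width: 0.004
time_s: 6.3
position: [0.5174, -0.2683, 0.0648]
tcp_rot: [0.427, 0.564, -0.427, 0.564]
wrist_force: [-2.5, 1.8, 5.3]
width: 0.004
```

```bash
python3 -m pendant '[{"x":0,"y":0,"z":-1.5,"wx":0,"wy":0,"wz":0,"fingers":0},{"x":0,"y":0,"z":-1.5,"wx":0,"wy":0,"wz":0,"fingers":0},{"x":0,"y":0,"z":-1,"wx":0,"wy":0,"wz":0,"fingers":0}]'; python3 -m pendant '[{"x":0,"y":0,"z":-0.8,"wx":0,"wy":0,"wz":0,"fingers":0},{"x":0,"y":0,"z":0,"wx":0,"wy":0,"wz":0,"fingers":0}]';python3 -m pendant '[{"x":0,"y":0,"z":-0.6,"wx":0,"wy":0,"wz":0,"fingers":0},{"x":0,"y":0,"z":0,"wx":0,"wy":0,"wz":0,"fingers":0}]';python3 -m pendant '[{"x":0,"y":0,"z":-0.6,"wx":0,"wy":0,"wz":0,"fingers":0},{"x":0,"y":0,"z":0,"wx":0,"wy":0,"wz":0,"fingers":0}]'
```

```text
time_s: 6.6
position: [0.5175, -0.2684, 0.0606]
tcp_rot: [0.427, 0.564, -0.427, 0.564]
wrist_force: [-2.5, 0.5, 4.8]
width: 0.003
time_s: 6.8
position: [0.5175, -0.2684, 0.0601]
tcp_rot: [0.427, 0.564, -0.427, 0.564]
wrist_force: [-4.0, 2.4, 6.3]
width: 0.003
time_s: 7.0
position: [0.5175, -0.2684, 0.06]
tcp_rot: [0.427, 0.564, -0.426, 0.564]
wrist_force: [-4.6, 2.4, 8.3]
width: 0.012
time_s: 7.2
position: [0.5176, -0.2684, 0.0599]
tcp_rot: [0.427, 0.564, -0.426, 0.564]
wrist_force: [-5.5, 2.9, 9.7]
width: 0.005
```

It's home: stalled at 0.0599 with the force rising. Next is the black pin.

```bash
python3 -m pendant '[{"x":0,"y":0,"z":5,"wx":0,"wy":0,"wz":0,"fingers":0},{"x":0,"y":0,"z":15,"wx":0,"wy":0,"wz":0,"fingers":0},{"x":0,"y":0,"z":20,"wx":0,"wy":0,"wz":0,"fingers":0},{"x":-6,"y":20,"z":0,"wx":0,"wy":0,"wz":0,"fingers":0},{"x":-9,"y":28,"z":0,"wx":0,"wy":0,"wz":0,"fingers":0},{"x":-9,"y":28,"z":0,"wx":0,"wy":0,"wz":0,"fingers":0},{"x":-6,"y":20,"z":0,"wx":0,"wy":0,"wz":0,"fingers":0},{"x":-1.5,"y":5,"z":0,"wx":0,"wy":0,"wz":0,"fingers":0},{"x":0,"y":0,"z":-8,"wx":0,"wy":0,"wz":0,"fingers":0},{"x":0,"y":0,"z":0,"wx":0,"wy":0,"wz":0,"fingers":0}]'; python3 - <<'E'
from h import *
f=grab('wrist','w5'); s=arm.observe(); print(s['position'],s['wrist_force'])
im=f['pixels'][60:340,100:480]; cv2.imwrite('pics/w5c.png',cv2.resize(im,None,fx=2,fy=2,interpolation=cv2.INTER_CUBIC))
f=grab('scene','s5')
cv2.imwrite('pics/s5c.png',cv2.resize(f['pixels'][150:260,250:390],None,fx=5,fy=5,interpolation=cv2.INTER_CUBIC))
E
```

```text
time_s: 8.2
position: [0.4857, -0.1679, 0.0891]
tcp_rot: [0.426, 0.564, -0.427, 0.564]
wrist_force: [0.3, 0.5, 0.0]
width: 0.007
[ 0.48569214 -0.1680492   0.08941648] [-0.52637133 -0.31914282  0.07116533]
```

View pics/w5c.png

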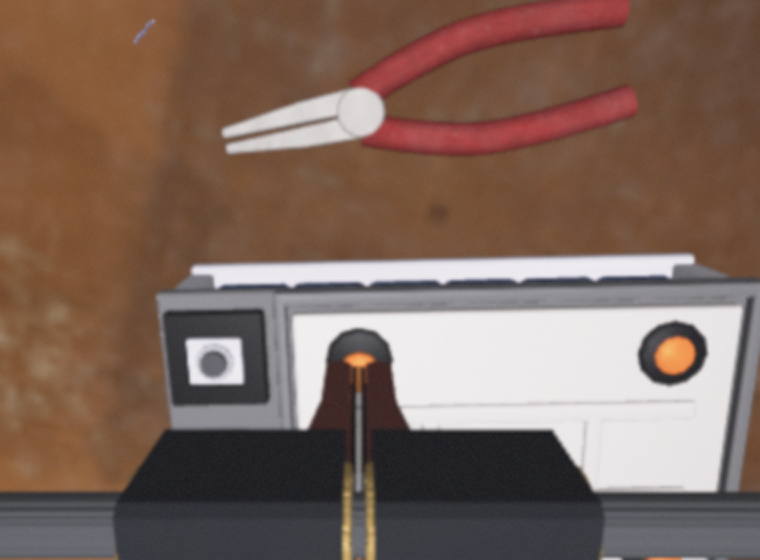

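View pics/s5c.png

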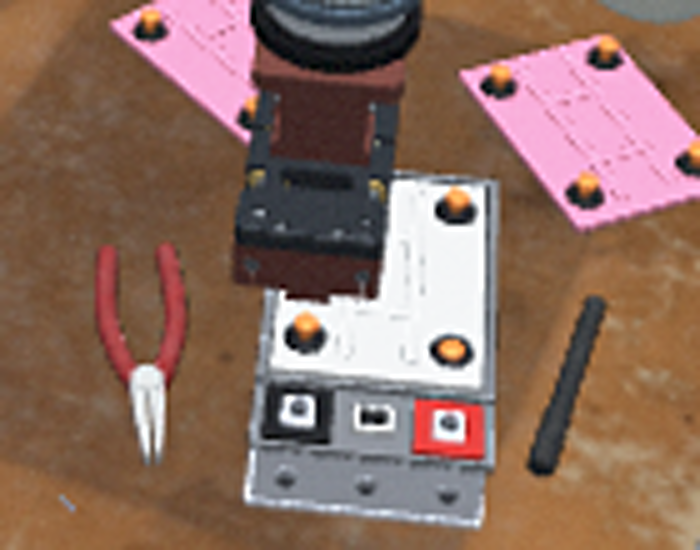

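The tip is centred on the black pin (358,360 in the crop). red_far at (675,354) now sits down in its body, and the tools haven't moved. Pressing.

```bash
python3 -m pendant '[{"x":0,"y":0.5,"z":-8,"wx":0,"wy":0,"wz":0,"fingers":0},{"x":0,"y":0,"z":-8,"wx":0,"wy":0,"wz":0,"fingers":0},{"x":0,"y":0,"z":-2,"wx":0,"wy":0,"wz":0,"fingers":0},{"x":0,"y":0,"z":-2,"wx":0,"wy":0,"wz":0,"fingers":0},{"x":0,"y":0,"z":-2,"wx":0,"wy":0,"wz":0,"fingers":0},{"x":0,"y":0,"z":-2,"wx":0,"wy":0,"wz":0,"fingers":0},{"x":0,"y":0,"z":-2,"wx":0,"wy":0,"wz":0,"fingers":0},{"x":0,"y":0,"z":-1.5,"wx":0,"wy":0,"wz":0,"fingers":0},{"x":0,"y":0,"z":-1.5,"wx":0,"wy":0,"wz":0,"fingers":0}]'; python3 -m pendant '[{"x":0,"y":0,"z":-1.2,"wx":0,"wy":0,"wz":0,"fingers":0},{"x":0,"y":0,"z":0,"wx":0,"wy":0,"wz":0,"fingers":0}]'
```

```text
time_s: 9.2
position: [0.4857, -0.1669, 0.0622]
tcp_rot: [0.426, 0.564, -0.427, 0.564]
wrist_force: [-4.1, 0.9, 4.4]
width: 0.007
time_s: 9.4
position: [0.4857, -0.1669, 0.0607]
tcp_rot: [0.426, 0.564, -0.427, 0.564]
wrist_force: [-3.2, 1.4, 4.0]
width: 0.005
```

```bash
python3 -m pendant '[{"x":0,"y":0,"z":-0.8,"wx":0,"wy":0,"wz":0,"fingers":0},{"x":0,"y":0,"z":0,"wx":0,"wy":0,"wz":0,"fingers":0}]';python3 -m pendant '[{"x":0,"y":0,"z":-0.6,"wx":0,"wy":0,"wz":0,"fingers":0},{"x":0,"y":0,"z":0,"wx":0,"wy":0,"wz":0,"fingers":0}]';python3 -m pendant '[{"x":0,"y":0,"z":-0.6,"wx":0,"wy":0,"wz":0,"fingers":0},{"x":0,"y":0,"z":0,"wx":0,"wy":0,"wz":0,"fingers":0}]'
```

```text
time_s: 9.6
position: [0.4858, -0.1669, 0.06]
tcp_rot: [0.426, 0.564, -0.427, 0.564]
wrist_force: [-4.3, 1.2, 6.0]
width: 0.005
time_s: 9.8
position: [0.4859, -0.1669, 0.06]
tcp_rot: [0.426, 0.564, -0.427, 0.564]
wrist_force: [-5.3, 1.2, 8.3]
width: 0.001
time_s: 10.0
position: [0.4859, -0.167, 0.0599]
tcp_rot: [0.427, 0.564, -0.427, 0.564]
wrist_force: [-6.3, 2.3, 10.0]
width: 0.004
```

The black pin is home. Last is black_far: dx −40, dy −121.

```bash
python3 -m pendant '[{"x":0,"y":0,"z":5,"wx":0,"wy":0,"wz":0,"fingers":0},{"x":0,"y":0,"z":15,"wx":0,"wy":0,"wz":0,"fingers":0},{"x":0,"y":0,"z":20,"wx":0,"wy":0,"wz":0,"fingers":0},{"x":-7,"y":-20,"z":0,"wx":0,"wy":0,"wz":0,"fingers":0},{"x":-10,"y":-30,"z":0,"wx":0,"wy":0,"wz":0,"fingers":0},{"x":-10,"y":-30,"z":0,"wx":0,"wy":0,"wz":0,"fingers":0},{"x":-8,"y":-25,"z":0,"wx":0,"wy":0,"wz":0,"fingers":0},{"x":-5,"y":-16,"z":0,"wx":0,"wy":0,"wz":0,"fingers":0},{"x":0,"y":0,"z":-8,"wx":0,"wy":0,"wz":0,"fingers":0},{"x":0,"y":0,"z":0,"wx":0,"wy":0,"wz":0,"fingers":0}]'; python3 - <<'E'
from h import *
f=grab('wrist','w6'); s=arm.observe(); print(s['position'],s['wrist_force'])
im=f['pixels'][60:340,60:440]; cv2.imwrite('pics/w6c.png',cv2.resize(im,None,fx=2,fy=2,interpolation=cv2.INTER_CUBIC))
E
```

```text
time_s: 11.0
position: [0.4456, -0.2873, 0.089]
tcp_rot: [0.427, 0.564, -0.427, 0.563]
wrist_force: [-0.1, 0.7, 0.8]
width: 0.008
[ 0.44586551 -0.2869161   0.08932099] [-0.60996183  0.739684    0.11693124]
```

View pics/w6c.png

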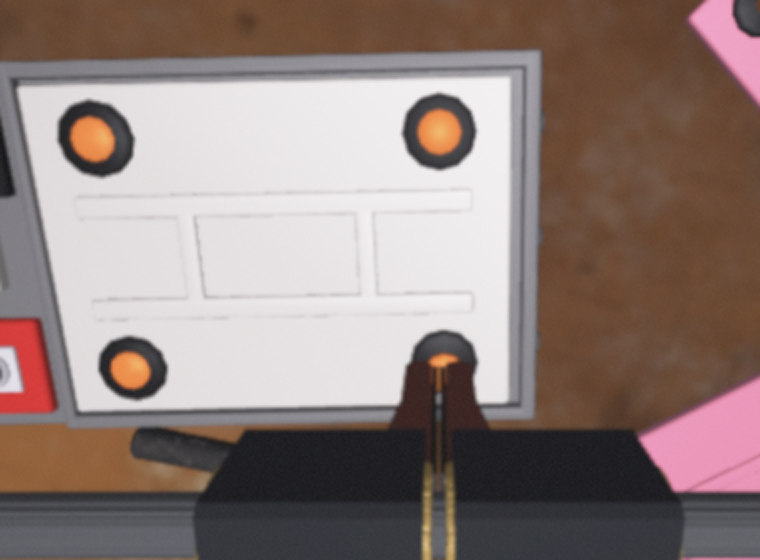

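Three pins sit down in their bodies. The tip (438) is ~2 mm from the last pin (443), so I'll shift y by −1.5 and press.

```bash
python3 -m pendant '[{"x":0,"y":-1.5,"z":-8,"wx":0,"wy":0,"wz":0,"fingers":0},{"x":0,"y":0,"z":-8,"wx":0,"wy":0,"wz":0,"fingers":0},{"x":0,"y":0,"z":-2,"wx":0,"wy":0,"wz":0,"fingers":0},{"x":0,"y":0,"z":-2,"wx":0,"wy":0,"wz":0,"fingers":0},{"x":0,"y":0,"z":-2,"wx":0,"wy":0,"wz":0,"fingers":0},{"x":0,"y":0,"z":-2,"wx":0,"wy":0,"wz":0,"fingers":0},{"x":0,"y":0,"z":-2,"wx":0,"wy":0,"wz":0,"fingers":0},{"x":0,"y":0,"z":-1.5,"wx":0,"wy":0,"wz":0,"fingers":0},{"x":0,"y":0,"z":-1.5,"wx":0,"wy":0,"wz":0,"fingers":0}]'; python3 -m pendant '[{"x":0,"y":0,"z":-1.2,"wx":0,"wy":0,"wz":0,"fingers":0},{"x":0,"y":0,"z":0,"wx":0,"wy":0,"wz":0,"fingers":0}]'
```

```text
time_s: 11.95
position: [0.446, -0.2891, 0.062]
tcp_rot: [0.427, 0.564, -0.426, 0.564]
wrist_force: [-1.4, 3.2, 4.4]
width: 0.008
time_s: 12.15
position: [0.446, -0.2891, 0.0606]
tcp_rot: [0.427, 0.564, -0.426, 0.564]
wrist_force: [-1.7, 2.6, 4.5]
width: 0.002
```

```bash
python3 -m pendant '[{"x":0,"y":0,"z":-0.8,"wx":0,"wy":0,"wz":0,"fingers":0},{"x":0,"y":0,"z":0,"wx":0,"wy":0,"wz":0,"fingers":0}]';python3 -m pendant '[{"x":0,"y":0,"z":-0.6,"wx":0,"wy":0,"wz":0,"fingers":0},{"x":0,"y":0,"z":0,"wx":0,"wy":0,"wz":0,"fingers":0}]';python3 -m pendant '[{"x":0,"y":0,"z":-0.6,"wx":0,"wy":0,"wz":0,"fingers":0},{"x":0,"y":0,"z":0,"wx":0,"wy":0,"wz":0,"fingers":0}]'
python3 -m pendant '[{"x":0,"y":0,"z":5,"wx":0,"wy":0,"wz":0,"fingers":0},{"x":0,"y":0,"z":15,"wx":0,"wy":0,"wz":0,"fingers":0},{"x":0,"y":0,"z":30,"wx":0,"wy":0,"wz":0,"fingers":0},{"x":-10,"y":0,"z":35,"wx":0,"wy":0,"wz":0,"fingers":0},{"x":-20,"y":20,"z":40,"wx":0,"wy":0,"wz":0,"fingers":0},{"x":-20,"y":20,"z":30,"wx":0,"wy":0,"wz":0,"fingers":0},{"x":0,"y":0,"z":10,"wx":0,"wy":0,"wz":0,"fingers":0},{"x":0,"y":0,"z":0,"wx":0,"wy":0,"wz":0,"fingers":0}]'; python3 - <<'E'
from h import *
f=grab('wrist','w7'); s=arm.observe(); print(s['position'],s['wrist_force'])
hsv=cv2.cvtColor(f['pixels'],cv2.COLOR_BGR2HSV)
m=cv2.inRange(hsv,(5,150,120),(25,255,255)); n,_,st,c=cv2.connectedComponentsWithStats(m)
for i in range(1,n):
    p=pix2w(f,*c[i])
    if st[i,4]>40 and abs(p[0]-.4655)<.08 and abs(p[1]+.2276)<.08: print(c[i].round(1),p.round(4),pix2w(f,*c[i],z=.06).round(4))
E
```

```text
time_s: 12.35
position: [0.4461, -0.2892, 0.0601]
tcp_rot: [0.427, 0.564, -0.426, 0.564]
wrist_force: [-1.7, 3.6, 6.5]
width: 0.002
time_s: 12.55
position: [0.4461, -0.2892, 0.06]
tcp_rot: [0.427, 0.564, -0.426, 0.564]
wrist_force: [-3.8, 4.3, 8.7]
width: 0.007
time_s: 12.75
position: [0.4461, -0.2892, 0.0599]
tcp_rot: [0.427, 0.564, -0.426, 0.564]
wrist_force: [-4.1, 5.1, 11.3]
width: 0.006
time_s: 13.55
position: [0.3967, -0.25, 0.2256]
tcp_rot: [0.426, 0.562, -0.427, 0.566]
wrist_force: [0.8, -0.7, -0.5]
width: 0.005
[ 0.39638176 -0.24986816  0.22326834] [ 0.20881401  0.22606672 -0.30498442]
[328.   88.4] [ 0.516  -0.2666  0.0605] [ 0.5161 -0.2667  0.06  ]
[223.1  90.8] [ 0.4857 -0.1673  0.0601] [ 0.4858 -0.1672  0.06  ]
[326.5 163.7] [ 0.4453 -0.2882  0.0602] [ 0.4453 -0.2882  0.06  ]
[227.8 165.5] [ 0.4153 -0.1887  0.0604] [ 0.4153 -0.1886  0.06  ]
```

View pics/w7.png

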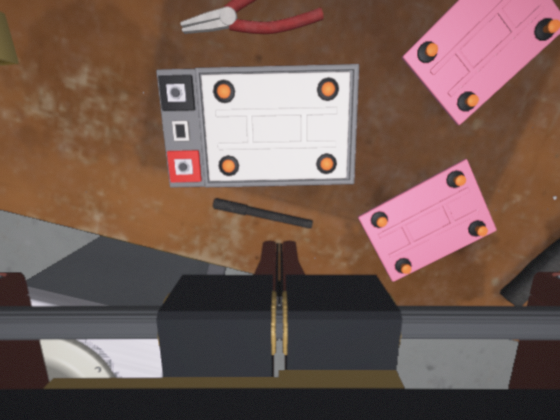

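All four pin tops now measure 60.1–60.5 mm, with x and y within 0.5 mm of before. The cover lies flat, and the pliers and marker haven't moved.

```bash
python3 -c "
from cell import arm
print(arm.sign_off())"
```

```text
the job is handed in; nothing more can be done
None
```

I pressed in all four rivet pins with the closed fingertips, in the order you asked: beside red, its diagonal, beside black, its diagonal. Then I drew the arm back clear and handed the job in at about 13.6 s on the robot clock; no verdict was reported.

- **Each pin:** the fingertips stopped at z ≈ 59.9 mm with the force rising to about 10–11 N vertically, so each pin was against its stop before I went on. The force limit is 40 N.
- **Last camera check:** all four pin tops stood 60.1–60.5 mm above the bench (home is 60 mm). They were within about 0.5 mm sideways of where they started, so the cover did not shift.
- **Surroundings:** in the pictures the cover looks flat and the pliers and marker are where they were. I did not measure the tape roll or the fuse box after the job, but the arm never went near them.

No check of the work failed or disagreed. My first move command was refused for missing keys, so it moved nothing.

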